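# Slide the nail tin into the free bay of the cobbler's rack

## Robot

A 7-joint arm with a two-finger parallel gripper is mounted at the origin on the work surface. World frame = base frame: x ahead of the robot, y to its left, z up, the work surface at z = 0. Lengths are in m, angles in rad, forces in N, time in s.
With the tool pointing down it reaches from about 0.35 to 0.9 m from the base axis. Payload 19.9 kg.
Tool frame: the origin (TCP) lies between the finger pads; the fingertips stand 19 mm ahead of it and the grasp point (between the pads) is the TCP; z points along the fingers, y is the line along which they close (so a half turn about z gives the same grasp; the last joint's range is limited). The gripper opens to 94 mm and grips with 3 to 60 N. Pads are 16 mm wide; open, the fingers measure 119 mm over their backs; the gripper's body (75 mm by 177 mm) begins 78 mm behind the grasp point.
Start: joints at [-1.31, 0.417, -0.01, 1.614, 0.005, 1.111, -0.053], TCP at [0.186, 0.597, 0.201] pointing down, gripper open.
Joint ranges: [-2.81, 2.81], [-0.39, 2.02], [-1.27, 1.25], [0.06, 2.57], [-1.19, 4.33], [0.19, 2], [-2.82, 2.82]. Speed limits (rad/s): [1.89, 1.89, 2.39, 2.39, 3.01, 3.01, 3.01].

## Interface

Orientations are given as a 3x3 rotation matrix whose columns are the frame's x, y, z axes.
In Python, from rig import robot gives the robot as it stands. Calls block until the motion is done:
- robot.move_ptp(position, orientation): joint-space move of the TCP to a pose.
- robot.move_linear(position, velocity=0.15, frame=None, threshold=None): straight line of the TCP; frame=None keeps the orientation; velocity is the mean speed in m/s. With threshold (N) it stops when the force on the tool has changed by that much, and returns True; else False.
- robot.goto_joints(angles): joint-space move.
- robot.gripper_to(opening): finger opening in m; the grip force is fixed at half the most; returns when the fingers have stopped.
- robot.pause(seconds).
- robot.ik(position, orientation): joint angles nearest the present ones, or None.
- robot.get_state(): the state.
- robot.grab_frame(name): name is "scene" or "top" or "wrist"; returns the picture (420x560x3 uint8, red, green, blue); there is no depth.
- robot.camera_info(name): a dict with "fx", "fy", "cx", "cy" (pixels), "rvec" (rotation vector, rad) and "tvec" (3), from world to camera coordinates, as OpenCV has them. Camera axes: x right, y down, z forward; pixel columns grow to the right and rows downward; lengths in m; the calibration is good to about 2 mm. A picture is of the moment at which its call begins: read the wrist's pose just before it. camera_info takes no time and is no camera call; for the wrist camera it gives the pose at the moment of the call.
A pose or a line that the arm cannot do raises robot.PlanningError and nothing moves.
- robot.sign_off(): hands the job in; it is judged then, once.
The state is a dict: "time": time; "qpos": joint angles; "joint_vel": joint speeds; "effort": joint torques, N m; "ee_pos": TCP position; "tool_rot": TCP orientation; "force": force on the tool from outside, world axes, zero at the start; "moment": the same for the moment, N m; "opening": finger opening in m; "grasp_force": force on a finger pad.
Only numpy, scipy, OpenCV 4.12 (cv2) and the standard library are available. Lean on these libraries where they do the work, as an engineer would, in place of code of your own. Each camera call takes 0.05 s, during which the arm holds its last target. There are 200 camera calls.

## Task

Slide the yellow-lidded nail tin across the bench and into the one empty bay of the low red rack under its clear roof, then press it firmly but without ramming until it sits fully home against the rubber stop, recessed behind the rack's front face like the other two tins. Leave the parked tins, the glue bottle and the tape roll where they are.

Things in the scene. Friction and masses are not known exactly. Their poses are not given: they have to be found in the camera images.
- tin: closed flat steel tin with yellow lid and a round paper label, 96 (its x) x 90 (its y) x 38 mm high, about 0.4 kg, too wide to grasp; origin at the centre of its underside, z up, +x the end that goes into the bay (either end will do). Starts on the bench between robot and rack
- bay: empty bay of the rack (any of the three), cork-coloured floor flush with the bench, +x inwards. Origin on the bench: where the centre of the tin's underside is when home. Opening 96 mm wide, 46 high, no lip. Mouth at x = -60 mm, face of the black rubber stop (36 mm high) at +48 mm: a tin that is home has its near end 12 mm behind the rack's front face, under the roof
- rack: low fixed red rack with a clear acrylic roof, 336 mm wide, 132 mm deep, 54 mm high, three bays side by side at 108 mm spacing, 12 mm walls between; origin on the bench at the middle of its front face, +x into the rack, y along its front. The roof covers the bays fully, underside 46 mm above the bench
- parked_blue: tin like the yellow one with a blue lid, parked home in another bay; origin at the centre of its underside
- parked_green: tin like the yellow one with a green lid, parked home in another bay; origin at the centre of its underside
- glue: white glue bottle with blue nozzle, 64 mm diameter, 170 mm high, standing on the bench to one side; origin at the centre of its underside
- tape: yellow roll of tape, 90 mm diameter, 48 mm high, lying flat on the bench to the other side; origin at the centre of its underside
Not all that is in view belongs to the job. Leave any turquoise look-alike of the tin alone.

How it is judged:
By the outcome, as a careful person would: the job done as asked, in the order asked, and still so for the second after the job is handed in, with the robot touching nothing.
It also fails if it takes over 67 s, if anything falls off the work surface, if the arm or the gripper's body presses on something with over 40 N, if the wrist force passes 120 N, or if a joint passes its speed limit or range.

## Working session

There is one attempt and no reset: what is moved stays moved. The work goes in short steps, each a Python script; the robot and the scene stay as the last script left them, time stands still between calls to the robot, and variables do not carry over. Pictures are saved under pics/ and viewed, at most 10 in all, crops included, and the job is handed in when it is done.

```bash
mkdir -p pics
python3 - <<'E'
from rig import robot
import cv2
for n in("scene","top"):
    cv2.imwrite(f"pics/{n}0.png",robot.grab_frame(n)[:,:,::-1]); print(n,robot.camera_info(n))
print(robot.get_state())
E
```

```text
scene {'fx': 457.73438971460723, 'fy': 457.73438971460723, 'cx': 285.7241231067797, 'cy': 209.72921249910434, 'rvec': array([ 2.01633916,  1.44981124, -0.57887647]), 'tvec': array([-0.18085255, -0.31768967,  1.54041793])}
top {'fx': 434.57606220897367, 'fy': 434.57606220897367, 'cx': 278.61539049468377, 'cy': 209.20761213648157, 'rvec': array([ 2.11504387, -2.09790208,  0.22306294]), 'tvec': array([0.01299607, 0.51272286, 0.98239402])}
{'time': 0.1, 'qpos': array([-1.3095039 ,  0.41792336, -0.01032707,  1.61410973,  0.0047138 ,
        1.1107266 , -0.05298054]), 'joint_vel': array([-0.00244081, -0.00274128, -0.00166275, -0.00055164, -0.0013986 ,
       -0.00056775, -0.00047005]), 'effort': array([ 3.39071164e-03, -8.52590132e+01,  6.41169380e-01, -4.26692855e+01,
       -4.87518415e-02,  1.63932249e-02,  4.65073322e-05]), 'ee_pos': array([0.18626248, 0.59622785, 0.20068387]), 'tool_rot': array([[-9.54524130e-01,  2.98133563e-01, -2.53468423e-04],
       [ 2.98133657e-01,  9.54523483e-01, -1.11482904e-03],
       [-9.04263916e-05, -1.13969869e-03, -9.99999346e-01]]), 'force': array([ 0.44132709, -0.04754231, -0.35434687]), 'moment': array([-0.02514208,  0.03462387,  0.01778564]), 'grasp_force': 0.0, 'opening': 0.09417242133994963}
```

View pics/top0.png

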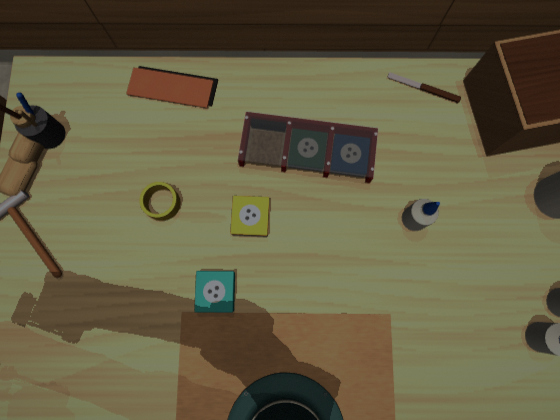

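View pics/scene0.png

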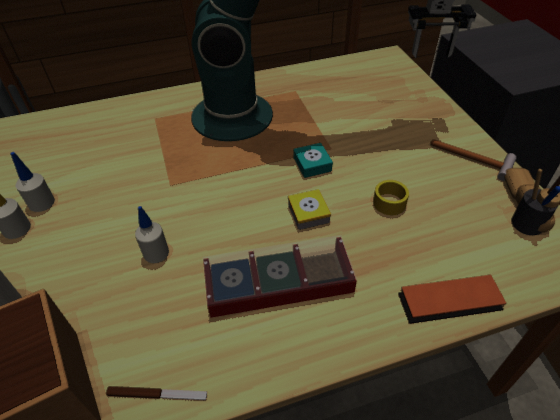

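The top view shows the yellow tin at (250,216) and the red rack spanning (240..378, 113..181), with its left bay empty at (266,146). The turquoise decoy is at (215,291), the tape at (160,201) and the glue at (420,214). Next I'll get coarse positions, then a wrist view from above.

```bash
cat > h.py <<'E'
import numpy as np, cv2
from scipy.spatial.transform import Rotation
def ray(ci,uv,z):
    R=Rotation.from_rotvec(ci['rvec']).as_matrix(); t=np.array(ci['tvec']); c=-R.T@t
    uv=np.atleast_2d(np.asarray(uv,float))
    d=np.c_[(uv[:,0]-ci['cx'])/ci['fx'],(uv[:,1]-ci['cy'])/ci['fy'],np.ones(len(uv))]@R
    return c+d*((z-c[2])/d[:,2])[:,None]
def down(yaw):  # tool pointing down, tool y axis at angle yaw in world
    y=np.array([np.cos(yaw),np.sin(yaw),0]);z=np.array([0,0,-1.]);return np.c_[np.cross(y,z),y,z]
E
python3 - <<'E'
from rig import robot
from h import *
np.set_printoptions(precision=4,suppress=True)
ci=robot.camera_info("top")
print("tin",ray(ci,[(250,216),(232,196),(270,196),(268,236),(232,236)],.038))
print("rack roof corners",ray(ci,[(247,114),(378,129),(372,181),(240,165)],.054))
print("tape,glue",ray(ci,[(160,201)],.048),ray(ci,[(418,216)],.0))
# wrist survey
st=robot.get_state()
for z,x in((.42,.50),(.38,.5),(.33,.5)):
  done=False
  for yaw in (np.pi/2,-np.pi/2):
    if robot.ik([x,.08,z],down(yaw)) is not None:
        print(z,yaw);robot.move_ptp([x,.08,z],down(yaw));done=True;break
  if done:break
robot.pause(.3)
ci=robot.camera_info("wrist");im=robot.grab_frame("wrist");cv2.imwrite("pics/w1.png",im[:,:,::-1])
np.save("w1.npy",ci,allow_pickle=True);print(ci, robot.get_state()['time'],robot.get_state()['ee_pos'])
E
```

```text
tin [[0.499  0.0864 0.038 ]
 [0.5485 0.1315 0.038 ]
 [0.5492 0.0386 0.038 ]
 [0.4505 0.0421 0.038 ]
 [0.4498 0.1284 0.038 ]]
rack roof corners [[ 0.7569  0.0986  0.054 ]
 [ 0.7192 -0.2285  0.054 ]
 [ 0.5846 -0.2085  0.054 ]
 [ 0.6228  0.1125  0.054 ]]
tape,glue [[0.5322 0.304  0.048 ]] [[ 0.51   -0.3322  0.    ]]
0.42 1.5707963267948966
{'fx': 340.8899465474536, 'fy': 340.8899465474536, 'cx': 281.2636872132917, 'cy': 215.7239161337574, 'rvec': array([-2.0724, -2.0721, -0.291 ]), 'tvec': array([-0.0809, -0.5686,  0.4649])} 2.7417 [0.5    0.0802 0.4199]
```

View pics/w1.png

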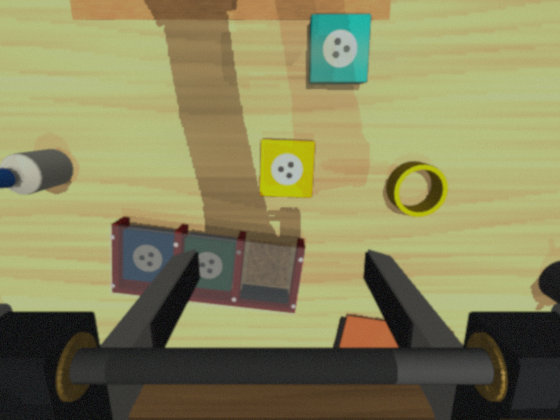

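The wrist view shows the tin at (287,168), the rack's front edge from (115,222) to (303,240), the empty bay at (268,268) and the decoy at (340,48). Next I'll refine the lid numerically and look at an enlarged view of the rack.

```bash
python3 - <<'E'
from rig import robot
from h import *
np.set_printoptions(precision=4,suppress=True)
cis={'top':robot.camera_info("top"),'w':np.load('w1.npy',allow_pickle=True).item()}
ims={'top':cv2.imread('pics/top0.png'),'w':cv2.imread('pics/w1.png')}
for n,c in(('top',(250,216)),('w',(287,168))):
    ci=cis[n];im=ims[n]
    # rectified plane z=.038, 0.5 mm/px, x up, y left around tin
    def rect(z,x0,x1,y0,y1,s):
        P=ray(ci,[(0,0),(559,0),(559,419),(0,419)],z)[:,:2]
        dst=np.c_[(y1-P[:,1])/s,(x1-P[:,0])/s].astype(np.float32)
        H=cv2.getPerspectiveTransform(np.float32([(0,0),(559,0),(559,419),(0,419)]),dst)
        return cv2.warpPerspective(im,H,(int((y1-y0)/s),int((x1-x0)/s)),flags=cv2.INTER_CUBIC)
    r=rect(.038,.4,.6,0,.18,.0005);hsv=cv2.cvtColor(r,cv2.COLOR_BGR2HSV)
    m=cv2.inRange(hsv,(24,190,110),(34,255,255)); 
    cs,_=cv2.findContours(m,0,2);k=max(cs,key=cv2.contourArea)
    (u,v),(a,b),ang=cv2.minAreaRect(k);print(n,'tin',.6-v*.0005,.18-u*.0005,a*.5,b*.5,ang)
    g=rect(.054,.56,.78,-.24,.13,.0005)
    cv2.imwrite(f'pics/r_{n}.png',g)
    cv2.imwrite(f'pics/m_{n}.png',np.hstack([r,cv2.cvtColor(m,8)]))
E
python3 -c "
import cv2,numpy as np
a=cv2.imread('pics/r_top.png');b=cv2.imread('pics/r_w.png')
o=np.vstack([a,b]);print(o.shape);o=cv2.convertScaleAbs(o,alpha=1.6)
for i in range(0,740,100): cv2.line(o,(i,0),(i,o.shape[0]),(90,90,90),1)
cv2.imwrite('pics/r.png',cv2.resize(o,None,fx=.68,fy=.68))
"
```

```text
(2, 1)Traceback (most recent call last):
  File "<stdin>", line 16, in <module>
ValueError: max() iterable argument is empty
[ WARN:0@0.007] global loadsave.cpp:275 findDecoder imread_('pics/r_top.png'): can't open/read file: check file path/integrity
[ WARN:0@0.007] global loadsave.cpp:275 findDecoder imread_('pics/r_w.png'): can't open/read file: check file path/integrity
Traceback (most recent call last):
cv2.error: OpenCV(4.12.0) :-1: error: (-5:Bad argument) in function 'convertScaleAbs'
> Overload resolution failed:
>  - src data type = object is not supported
>  - Expected Ptr<cv::UMat> for argument 'src'
```

```bash
cat > rectify.py <<'E'
from h import *
def rect(im,ci,z,x0,x1,y0,y1,s=.0005):
    R=Rotation.from_rotvec(ci['rvec']).as_matrix();K=np.array([[ci['fx'],0,ci['cx']],[0,ci['fy'],ci['cy']],[0,0,1]])
    A=K@np.c_[R[:,0],R[:,1],R[:,2]*z+ci['tvec']]@np.array([[0,-s,x1],[-s,0,y1],[0,0,1]])
    return cv2.warpPerspective(im,A,(int((y1-y0)/s),int((x1-x0)/s)),flags=cv2.INTER_CUBIC|cv2.WARP_INVERSE_MAP)
E
python3 - <<'E'
from rig import robot
from rectify import *
cis={'top':robot.camera_info("top"),'w':np.load('w1.npy',allow_pickle=True).item()}
ims={'top':cv2.imread('pics/top0.png'),'w':cv2.imread('pics/w1.png')}
for n in cis:
    ci=cis[n];im=ims[n]
    r=rect(im,ci,.038,.4,.6,0,.18);hsv=cv2.cvtColor(r,cv2.COLOR_BGR2HSV)
    print(hsv[130,180],hsv[20,20])
    for s in (170,200,225):
        m=cv2.inRange(hsv,(20,s,60),(36,255,255))
        cs,_=cv2.findContours(m,0,2)
        if not cs: continue
        k=max(cs,key=cv2.contourArea)
        (u,v),(a,b),ang=cv2.minAreaRect(k);print(n,s,'tin',.6-v*.0005,.18-u*.0005,a*.5,b*.5,ang)
    cv2.imwrite(f'pics/r_{n}.png',rect(im,ci,.054,.56,.78,-.24,.13))
a=cv2.imread('pics/r_top.png');b=cv2.imread('pics/r_w.png')
o=cv2.convertScaleAbs(np.vstack([a,b]),alpha=1.8)
cv2.imwrite('pics/r.png',cv2.resize(o,None,fx=.68,fy=.68,interpolation=cv2.INTER_AREA))
E
```

```text
[ 31 160 132] [ 31  76 128]
top 170 tin 0.4649922485351562 0.04668504333496093 13.09355354309082 32.649654388427734 27.349876403808594
[ 31 242 191] [ 34  85 191]
w 170 tin 0.49933734893798826 0.08919034576416014 89.21273040771484 95.0148696899414 1.8595993518829346
w 200 tin 0.4992339172363281 0.0892715606689453 87.53458404541016 93.48080444335938 1.925183892250061
w 225 tin 0.4992120590209961 0.08925553131103514 86.30634307861328 92.35372161865234 1.9414865970611572
```

View pics/r.png

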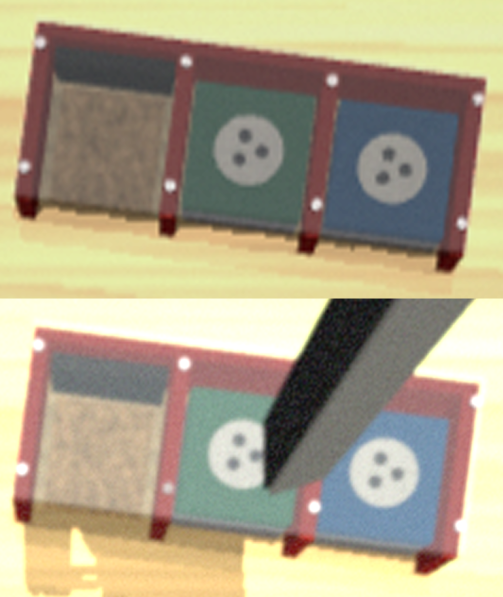

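The rectified views from both cameras agree. Rack yaw is about -7.4°, and the screw columns at the wall centres are 324 mm apart, as they must be. The empty bay is the leftmost, at world +y. The tin's 96 mm axis points along world x. Next I'll refine with the screws and the tin in both cameras, and check IK for a tilted two-finger push.

```bash
cat >> rectify.py <<'E'
def tin(im,ci,smin,box=(.4,.68,-.02,.18)):
    r=rect(im,ci,.038,*box);hsv=cv2.cvtColor(r,cv2.COLOR_BGR2HSV)
    m=cv2.morphologyEx(cv2.inRange(hsv,(22,smin,40),(36,255,255)),cv2.MORPH_OPEN,np.ones((7,7)))
    cs,_=cv2.findContours(m,0,2);k=max(cs,key=cv2.contourArea)
    (u,v),(a,b),ang=cv2.minAreaRect(k)
    if ang>45: ang-=90;a,b=b,a
    return np.array([box[1]-v*.0005,box[3]-u*.0005,-np.radians(ang),a*.5,b*.5])
def tilt(yaw,a):  # tool z depressed by a from horizontal heading yaw; y horizontal (left)
    z=np.array([np.cos(yaw)*np.cos(a),np.sin(yaw)*np.cos(a),-np.sin(a)]);y=np.array([-np.sin(yaw),np.cos(yaw),0])
    return np.c_[np.cross(y,z),y,z]
E
python3 - <<'E'
from rig import robot
from rectify import *
np.set_printoptions(precision=4,suppress=True)
cis={'top':robot.camera_info("top"),'w':np.load('w1.npy',allow_pickle=True).item()}
ims={'top':cv2.imread('pics/top0.png'),'w':cv2.imread('pics/w1.png')}
S={'top':[(24,166),(40,42),(478,99),(462,223),(186,61),(170,186)],'w':[(22,468),(38,345),(476,401),(460,525),(184,363),(168,488)]}
for n in cis:
    g=rect(ims[n],cis[n],.054,.56,.78,-.24,.13);gray=g.min(2).astype(float)
    pts=[]
    for u,v in S[n]:
        v=v-(298.5 if n=='w' else 0);u,v=int(u/.68),int(v/.68)
        w=gray[v-9:v+10,u-9:u+10][:,:739-u+9];w=np.clip(w-(w.min()+.5*np.ptp(w)),0,None)
        yy,xx=np.mgrid[:w.shape[0],:w.shape[1]]
        pts.append((.78-.0005*(v-9+(yy*w).sum()/w.sum()),.13-.0005*(u-9+(xx*w).sum()/w.sum())))
    p=np.array(pts);yaw=np.arctan2(*(p[2]-p[1]+p[3]-p[0])[::-1])+np.pi/2
    ex=np.array([np.cos(yaw),np.sin(yaw)]);ey=np.array([-ex[1],ex[0]])
    c=p[:4].mean(0);bay=c+.108*ey   # bay axis point, screw mid-depth
    q=(p-c)@np.c_[ex,ey];print(n,'rack yaw',yaw,'screws in rack frame\n',q,'\nbay axis pt',bay)
    for s in((120,135) if n=='top' else(170,)):
        t=tin(ims[n],cis[n],s);print('tin',t,'in bay axis frame',(t[:2]-bay)@np.c_[ex,ey],t[2]-yaw)
for a in (45,55,65):
  for x in (.40,.5,.63): 
    q=robot.ik([x-.05,.065,.06],tilt(-.129,np.radians(a)));print(a,x,q)
E
```

```text
top rack yaw -0.12854085713251062 screws in rack frame
 [[-0.046   0.1625]
 [ 0.046   0.1629]
 [ 0.0462 -0.1628]
 [-0.0462 -0.1626]
 [ 0.0461  0.0542]
 [-0.0462  0.054 ]] 
bay axis pt [0.6964 0.0526]
tin [ 0.5016  0.0873 -0.0333 90.8829 97.6125] in bay axis frame [-0.1977  0.0094] 0.09521985994900836
tin [ 0.5015  0.0872 -0.0333 90.0333 96.713 ] in bay axis frame [-0.1977  0.0093] 0.09521986411019756
w rack yaw -0.1279372347036294 screws in rack frame
 [[-0.0461  0.1632]
 [ 0.0461  0.163 ]
 [ 0.0462 -0.1632]
 [-0.0462 -0.163 ]
 [ 0.046   0.0545]
 [-0.0462  0.0547]] 
bay axis pt [0.6936 0.0536]
tin [ 0.4992  0.0894 -0.0351 89.0505 94.6786] in bay axis frame [-0.1973  0.0107] 0.09286390248999021
45 0.4 None
45 0.5 None
45 0.63 [ 0.5799  0.739  -1.0857  2.3703  2.1426  0.9702 -0.6419]
55 0.4 None
55 0.5 [ 0.5509  0.4179 -1.0812  2.5441  1.8673  0.6849 -0.6814]
55 0.63 [ 0.478   0.5482 -0.9064  2.2732  1.7986  0.6343 -0.4143]
65 0.4 None
65 0.5 [-0.524   0.1974  0.1765  2.4634  1.0563  0.1893  0.0681]
65 0.63 [ 0.0666  0.3981 -0.3731  2.1663  1.0345  0.3495  0.2483]
```

The two cameras agree: the tin is about 10 mm left of the bay axis and rotated +5.4°, with its long axis correct. Vertical fingers can push it as far as the mouth, and fingers tilted 55° can do the last part under the roof. First comes the push behind the tin to align it.

```bash
cat >> rectify.py <<'E'
YAW=-.1283;BAY=np.array([.695,.0531]);EX=np.array([np.cos(YAW),np.sin(YAW)]);EY=np.array([-EX[1],EX[0]])
def W(s,l,z): return list(BAY+s*EX+l*EY)+[z]
def inbay(t,bay=BAY): return np.r_[(t[:2]-bay)@np.c_[EX,EY],t[2]-YAW]
TOPBAY=np.array([.6964,.0526])
E
python3 - <<'E'
from rig import robot
from rectify import *
np.set_printoptions(precision=4,suppress=True)
Rv=down(YAW+np.pi/2)
print(robot.ik(W(-.285,.010,.027),Rv))
robot.gripper_to(.05)
robot.move_ptp(W(-.285,.010,.12),Rv)
print(robot.move_linear(W(-.285,.010,.027),.1,threshold=10))
print(robot.move_linear(W(-.240,.010,.027),.05,threshold=20))
print(robot.move_linear(W(-.191,0,.027),.04,threshold=20))
st=robot.get_state();print(st['time'],st['force'],st['ee_pos'])
im=robot.grab_frame("top")[:,:,::-1].copy();cv2.imwrite("pics/top1.png",im)
for s in(120,135):
    t=tin(im,robot.camera_info("top"),s);print(t,inbay(t,TOPBAY))
ci=robot.camera_info("wrist");w=robot.grab_frame("wrist")[:,:,::-1].copy()
cv2.imwrite("pics/tw1.png",np.hstack([im[60:360,120:460],cv2.resize(w,(400,300))]))
E
```

```text
[-0.6999  0.38    0.4518  2.2367 -0.2996  0.5806  1.4187]
False
False
False
8.2917 [-0.9269 -0.3617 -0.5502] [0.5056 0.0774 0.027 ]Traceback (most recent call last):
  File "<stdin>", line 14, in <module>
  File "rectify.py", line 9, in tin
    cs,_=cv2.findContours(m,0,2);k=max(cs,key=cv2.contourArea)
                                   ~~~^^^^^^^^^^^^^^^^^^^^^^^^
ValueError: max() iterable argument is empty
```

```bash
cat > look.py <<'E'
from rig import robot
from rectify import *
np.set_printoptions(precision=4,suppress=True)
Rv=down(YAW+np.pi/2)
WB=np.array([.6936,.0536])
def look(name,pos=(.5,.08,.42),smin=(170,)):
    robot.move_ptp(list(pos),down(np.pi/2));robot.pause(.3)
    ci=robot.camera_info("wrist");im=robot.grab_frame("wrist")[:,:,::-1].copy();cv2.imwrite(f"pics/{name}.png",im)
    for s in smin:
        t=tin(im,ci,s);print(t,'bay frame',inbay(t,WB))
    print('t',robot.get_state()['time']);return im,ci
E
python3 - <<'E'
from look import *
robot.move_linear(W(-.23,0,.027),.15)
robot.move_linear(W(-.23,0,.15),.2)
look("w2")
E
```

```text
[ 0.5596  0.0671 -0.1285 88.2894 96.1863] bay frame [-0.1346 -0.0038 -0.0002]
t 10.925
```

View pics/w2.png

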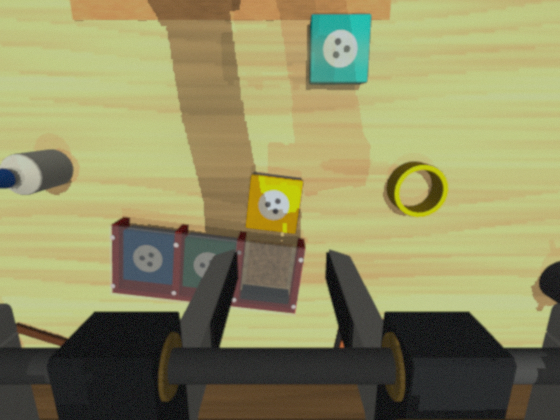

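The tin is now square to the rack to within 0.01°, with its front about 15 mm short of the mouth, but it is 3.8 mm too far right. I'll nudge it from its right side with both fingers flush, so the yaw is kept.

Run:
```python
from look import *
best=None
for y in(YAW,YAW+np.pi):
    q=robot.ik(W(-.135,-.08,.027),down(y))
    if q is not None:
        d=np.abs(np.array(q)-robot.get_state()['qpos']).max();print(y,q,d)
        if best is None or d<best[0]:best=(d,y)
R=down(best[1])
robot.gripper_to(.04)
robot.move_ptp(W(-.135,-.085,.15),R)
print(robot.move_linear(W(-.135,-.085,.027),.12,threshold=10))
print(robot.move_linear(W(-.135,-.060,.027),.08,threshold=20))
print(robot.move_linear(W(-.135,-.053,.027),.02,threshold=20))
robot.move_linear(W(-.135,-.085,.027),.15)
robot.move_linear(W(-.135,-.085,.15),.2)
look("w3")
```

```text
-0.1283 [-0.5742  0.6281  0.6942  1.9442 -0.5684  0.7732  0.319 ] 1.078985838031719
3.0132926535897933 [ 0.3944  0.5826 -0.5507  1.9114  0.4284  0.7657  2.6159] 1.2179066061418078
False
False
False
[ 0.5604  0.0725 -0.1343 88.4662 96.3807] bay frame [-0.1346  0.0017 -0.006 ]
t 17.2917
```

Run:
```python
from look import *
robot.gripper_to(.05)
robot.move_ptp(W(-.22,.001,.12),Rv)
print(robot.move_linear(W(-.22,.001,.027),.12,threshold=10))
print(robot.move_linear(W(-.190,.001,.027),.08,threshold=15))
print(robot.move_linear(W(-.174,-.0006,.027),.03,threshold=15))
for s in(-.15,-.12,-.095):
    r=robot.move_linear(W(s,-.0006,.027),.04,threshold=15);st=robot.get_state();print(s,r,st['force'],st['ee_pos'])
    if r:break
robot.move_linear(W(-.14,-.0006,.027),.15)
robot.move_linear(W(-.14,-.0006,.15),.2)
im,ci=look("w4",smin=())
v=rect(im,ci,.054,.5,.78,-.1,.15)
cv2.imwrite("pics/w4c.png",v)
```

```text
False
False
False
-0.15 False [ 0.8181  0.2409 -0.2582] [0.5464 0.0716 0.027 ]
-0.12 False [ 0.5267 -0.097  -0.3932] [0.5762 0.0678 0.0271]
-0.095 False [-0.2954  0.2957  0.3323] [0.6009 0.0646 0.027 ]
t 26.0333
```

View pics/w4c.png

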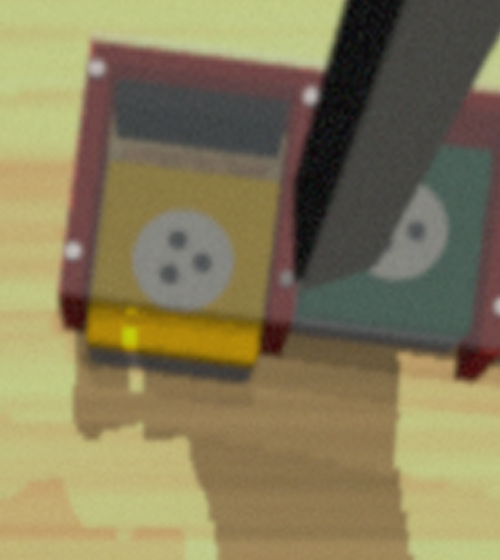

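The tin is well inside the bay, with its rear still about 16 mm out (rows 305–360, columns 87–262), an even gap on both sides and no push force. Next comes the tilted final push under the roof.

Run:
```python
from look import *
for a in(55,58,52,60):
    Rt=tilt(YAW,np.radians(a));q=[robot.ik(W(s,0,z),Rt) for s,z in((-.14,.12),(-.14,.026),(-.07,.026))]
    print(a,*q)
    if all(x is not None for x in q):break
else: raise SystemExit
robot.gripper_to(.04)
robot.move_ptp(W(-.15,0,.16),Rt)
print(robot.move_linear(W(-.14,0,.026),.1,threshold=10),robot.get_state()['time'])
def step(s,thr,v):
    r=robot.move_linear(W(s,0,.026),v,threshold=thr);st=robot.get_state()
    print(s,r,'s=',inbay(np.r_[st['ee_pos'][:2],YAW]),st['ee_pos'][2],st['force'],st['time']);return r
step(-.11,8,.06)
for s in(-.095,-.085,-.078,-.070):
    if step(s,12,.02):break
```

```text
55 [-0.6651  0.2163  0.3581  2.3282  1.2833  0.1926 -0.119 ] [ 0.5865  0.7495 -1.0857  2.325   1.9355  0.8608 -0.4747] [ 0.4876  0.7118 -0.9072  2.1785  1.8849  0.7067 -0.3845]Traceback (most recent call last):
  File "<stdin>", line 9, in <module>
rig.PlanningError: the arm cannot follow that straight line within its joint ranges
```

Run:
```python
from look import *
st=robot.get_state();print(st['ee_pos'],st['qpos'],st['time'])
for a in(50,55,60,65):
  for f in(1,-1):
    Rt=tilt(YAW,np.radians(a))@np.diag([f,f,1])
    for s,z in((-.15,.16),(-.14,.10),(-.14,.06),(-.14,.026),(-.07,.026)):
        print(a,f,s,z,robot.ik(W(s,0,z),Rt))
```

```text
[0.5472 0.0721 0.161 ] [-0.9607  0.1188  0.6502  2.3234  0.8541  0.2508  0.3231] 27.625
50 1 -0.15 0.16 [-1.1578  0.1369  0.832   2.389   1.4275  0.2096 -0.2773]
50 1 -0.14 0.1 [-0.5026  0.2682  0.1483  2.3895  2.0426  0.3092 -0.902 ]
50 1 -0.14 0.06 [-0.5616  0.381   0.2169  2.4036  2.3764  0.3526 -1.2727]
50 1 -0.14 0.026 [-0.4384  0.4696  0.0794  2.4024  2.4515  0.4522 -1.3472]
50 1 -0.07 0.026 [ 0.1864  0.5899 -0.5475  2.2379  2.14    0.5884 -0.7767]
50 -1 -0.15 0.16 None
50 -1 -0.14 0.1 [-0.8412  0.301   0.528   2.3994  2.2672  0.2214  1.9781]
50 -1 -0.14 0.06 [-0.5169  0.3776  0.1666  2.4022  2.3437  0.3644  1.9092]
50 -1 -0.14 0.026 [-0.3569  0.4675 -0.0116  2.3998  2.3988  0.4756  1.8661]
50 -1 -0.07 0.026 [-0.2771  0.5237 -0.012   2.2527  2.3785  0.3922  1.9722]
55 1 -0.15 0.16 [-0.9608  0.119   0.6499  2.3255  0.8552  0.2493  0.3218]
55 1 -0.14 0.1 [-0.329   0.2533 -0.0102  2.3292  1.5709  0.2635 -0.3905]
55 1 -0.14 0.06 [-0.0074  0.3722 -0.3688  2.3349  1.8663  0.3978 -0.6487]
55 1 -0.14 0.026 [ 0.1479  0.4958 -0.5472  2.3363  2.0032  0.5256 -0.7388]
55 1 -0.07 0.026 [ 0.0
[... 1063 characters left out ...]
6 None
65 1 -0.15 0.16 [-0.6924  0.1433  0.4305  2.1931  0.2633  0.4279  0.9462]
65 1 -0.14 0.1 [-0.6817  0.2835  0.4495  2.219   0.1686  0.2652  1.0157]
65 1 -0.14 0.06 [-0.4391  0.3476  0.1761  2.2326  0.5986  0.1979  0.5902]
65 1 -0.14 0.026 [-0.2783  0.4179 -0.0069  2.2386  1.136   0.1909  0.065 ]
65 1 -0.07 0.026 [-0.2199  0.4978 -0.0084  2.083   0.8009  0.2116  0.4581]
65 -1 -0.15 0.16 [-1.2807  0.2587  1.119   2.2059 -0.2154  0.4124 -1.7435]
65 -1 -0.14 0.1 [-1.1872  0.4791  1.0905  2.2306 -0.859   0.3584 -1.1698]
65 -1 -0.14 0.06 [-1.0324  0.5033  0.8955  2.2484 -1.0038  0.2567 -1.0399]
65 -1 -0.14 0.026 None
65 -1 -0.07 0.026 [-0.7955  0.6165  0.7051  2.1004 -1.0701  0.2506 -0.9592]
```

Staged joint-space steps give a continuous path at 55°, so I'll descend that way.

Run:
```python
from look import *
Rt=tilt(YAW,np.radians(55))
for z in(.13,.10,.08,.06,.042,.026):
    robot.move_ptp(W(-.142,0,z),Rt)
st=robot.get_state();print(st['qpos'],st['ee_pos'],st['force'],st['time'])
def step(s,thr,v):
    r=robot.move_linear(W(s,0,.026),v,threshold=thr);st=robot.get_state()
    print(s,r,inbay(np.r_[st['ee_pos'][:2],YAW])[:2],st['ee_pos'][2],st['force'],st['time']);return r
step(-.11,8,.06)
for s in(-.095,-.085,-.078,-.070):
    if step(s,12,.02):break
```

```text
[-0.2136  0.4377 -0.1415  2.3513  2.1409  0.3758 -0.9649] [0.554  0.0709 0.0263] [-0.0845  0.1004 -0.0097] 29.875
-0.11 False [-0.1102 -0.0001] 0.0258213704504566 [ 0.114  -0.4512 -0.3311] 30.5583
-0.095 False [-0.0951  0.    ] 0.025965700471034733 [-0.7392 -0.94    0.4238] 31.4583
-0.085 False [-0.085  0.   ] 0.025983324301913198 [-1.1793  0.845   0.4467] 32.1083
-0.078 False [-0.0778 -0.    ] 0.02609113709160754 [-0.8135  0.0438 -0.0112] 32.6083
-0.07 False [-0.0698 -0.    ] 0.026067531978737797 [-1.2128  1.3509  0.0411] 33.1583
```

Run:
```python
from look import *
for s in np.arange(-.068,-.049,.002):
    r=robot.move_linear(W(s,0,.026),.015,threshold=10);st=robot.get_state()
    print(round(s,4),r,inbay(np.r_[st['ee_pos'][:2],YAW])[:2],st['force'],st['time'])
    if r:break
ci=robot.camera_info("wrist");w=robot.grab_frame("wrist");sc=robot.grab_frame("scene")
cv2.imwrite("pics/p5.png",np.hstack([cv2.resize(w,(400,300)),cv2.resize(sc[180:320,190:370],(385,300),interpolation=cv2.INTER_CUBIC)])[:,:,::-1])
```

```text
-0.068 False [-0.0679 -0.    ] [-0.5444  0.3254 -0.5972] 33.4417
-0.066 False [-0.0659  0.    ] [-2.291  -0.2325  0.0742] 33.725
-0.064 False [-0.064  0.   ] [-2.6245  0.5747  0.1754] 34.0083
-0.062 True [-0.0636  0.0001] [-0.5616  0.1171  1.8084] 34.2167
```

View pics/p5.png

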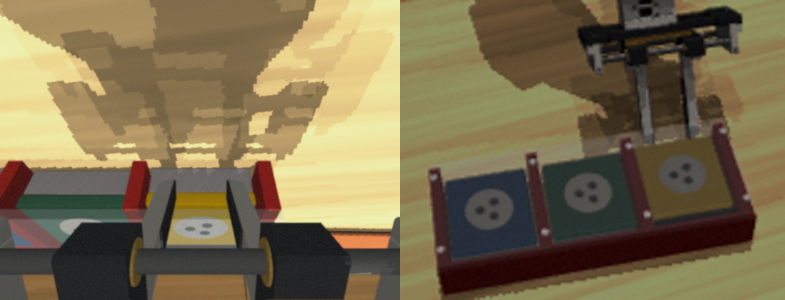

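The stop triggered with contact at TCP s=-0.0636. The yellow lid looks nearly level with the others. I'll compare the depth of the three labels numerically in the scene camera.

```bash
cat > depth.py <<'E'
from look import *
def labels(name=None):
    ci=robot.camera_info("scene");im=robot.grab_frame("scene")[:,:,::-1].copy()
    if name: cv2.imwrite(f"pics/{name}.png",im)
    g=rect(im,ci,.038,.56,.78,-.24,.13)
    for k,l0 in(('yellow',0),('green',-.108),('blue',-.216)):
        c=W(-.012,l0,0);u,v=int((.13-c[1])/.0005),int((.78-c[0])/.0005)
        w=g[v-45:v+46,max(u-45,0):u+46]
        hsv=cv2.cvtColor(w,cv2.COLOR_BGR2HSV)
        T,m=cv2.threshold(255-hsv[:,:,1],0,255,cv2.THRESH_BINARY+cv2.THRESH_OTSU)
        cs,_=cv2.findContours(m,0,2);b=max(cs,key=cv2.contourArea)
        (x,y),(d1,d2),_=cv2.fitEllipse(cv2.convexHull(b))
        t=np.array([.78-.0005*(v-45+y),.13-.0005*(max(u-45,0)+x),YAW])
        print(k,inbay(t)[:2]*1000,d1*.5,d2*.5)
E
python3 -c "
from depth import *
labels('s5'); print(robot.get_state()['force'])"
```

```text
yellow [-10.3406  -0.5548] 51.110904693603516 51.45525360107422
green [  -6.7398 -107.5684] 53.400062561035156 53.88520050048828
blue [  -6.7141 -215.4544] 52.596160888671875 53.5527458190918
[-0.5467 -0.6091  1.1139]
```

The yellow tin is still 3.6 mm short and the force is now near zero, so it isn't pressed against the stop yet. I'll continue gently, tracking both depth and force.

Run:
```python
from depth import *
for s in(-.0625,-.061,-.0595):
    r=robot.move_linear(W(s,0,.026),.01,threshold=15);st=robot.get_state()
    print(s,r,inbay(np.r_[st['ee_pos'][:2],YAW])[:2],st['ee_pos'][2],st['force'],st['moment'],st['time'])
    labels()
    if r:break
```

```text
-0.0625 False [-0.0633  0.    ] 0.02527965765193412 [-5.5203  1.3087 -7.4284] [0.4189 2.6107 0.1002] 34.725
yellow [-10.2736  -0.5508] 51.016666412353516 51.33842849731445
green [  -6.5997 -107.5439] 53.20133590698242 54.42224884033203
blue [  -6.7564 -215.3608] 52.23921203613281 53.27913284301758
-0.061 True [-0.0634  0.0001] 0.024345833109536707 [-1.4797  0.5381  0.8588] [0.1373 0.647  0.0528] 34.9917
yellow [-10.0307  -0.5001] 50.725059509277344 51.44107437133789
green [  -6.5894 -107.5527] 53.15503692626953 54.49823760986328
blue [  -6.6916 -215.3223] 52.315921783447266 53.81629943847656
```

The force direction (back and down) shows the fingers' upper edge meeting the roof edge, not the tin reaching the stop. I'll back off and re-enter at a shallower tilt, which gives the tips about 7 mm more reach.

Run:
```python
from depth import *
robot.move_linear(W(-.13,0,.027),.1)
robot.gripper_to(.04)
A=47;z=.0228
for a in(53,51,49,A):
    robot.move_ptp(W(-.135,0,.03),tilt(YAW,np.radians(a)))
robot.move_ptp(W(-.13,0,z),tilt(YAW,np.radians(A)))
st=robot.get_state();print(st['qpos'],st['ee_pos'],st['force'],st['time'])
def go(s,v,thr):
    try: r=robot.move_linear(W(s,0,z),v,threshold=thr)
    except robot.PlanningError as e: print(s,e);return None
    st=robot.get_state();print(round(s,4),r,inbay(np.r_[st['ee_pos'][:2],YAW])[:2],st['ee_pos'][2],st['force'],st['time']);return r
go(-.09,.08,8);go(-.075,.04,8)
for s in np.arange(-.071,-.0569,.002):
    if go(s,.015,12) is not False:break
labels()
```

```text
[-0.139   0.5195 -0.2572  2.3973  2.3666  0.6296 -1.1873] [0.5662 0.0695 0.0226] [-0.1241 -0.1108 -0.0823] 37.3167
-0.09 False [-0.0903 -0.    ] 0.02263585717663805 [-0.1838  0.3243  0.4926] 37.9667
-0.075 False [-0.075 -0.   ] 0.022732329970622665 [-0.9906 -0.4237 -0.0451] 38.4917
-0.071 False [-0.071 -0.   ] 0.022779565333570305 [ 0.0005  0.1269 -0.1842] 38.9083
-0.069 False [-0.0689 -0.    ] 0.022831285168674522 [-0.0225  0.0823 -0.1109] 39.1917
-0.067 False [-0.0669  0.    ] 0.022824040800977136 [-0.0027  0.4372 -0.6963] 39.475
-0.065 False [-0.0649 -0.    ] 0.022808825664878993 [0.4525 0.1645 0.056 ] 39.7583
-0.063 False [-0.0629  0.    ] 0.022810707281476234 [-0.0627  0.588   1.1363] 40.0417
-0.061 False [-0.0611 -0.    ] 0.02266157074984018 [-1.288   0.3606 -0.0589] 40.325
-0.059 False [-0.059  0.   ] 0.022743441694865724 [-1.4582  0.5565 -0.5938] 40.6083
-0.057 True [-0.0581  0.0001] 0.021959253959400248 [-3.7635  1.0016  3.606 ] 40.8333
yellow [-6.6325 -0.3337] 51.01848602294922 51.828121185302734
green [  -6.6965 -107.5077] 53.40182113647461 54.1534423828125
blue [  -6.7884 -215.4133] 52.49543380737305 53.3997917175293
```

The yellow label depth is -6.6 mm against -6.7 and -6.8 mm for the parked tins, so it is home. Next is one firm press, reading the force while it holds, then back off and verify.

Run:
```python
from depth import *
z=.0228
for s in(-.0575,-.0565,-.0558):
    r=robot.move_linear(W(s,0,z),.008,threshold=25);st=robot.get_state()
    print(s,r,inbay(np.r_[st['ee_pos'][:2],YAW])[:2],st['ee_pos'][2],st['force'],st['time'])
    if r:break
robot.pause(.4);print(robot.get_state()['force']);labels()
robot.move_linear(W(-.13,0,.0235),.08)
labels()
robot.move_ptp(W(-.15,0,.06),tilt(YAW,np.radians(50)))
robot.move_ptp(W(-.16,0,.14),tilt(YAW,np.radians(58)))
im,ci=look("w6",smin=())
labels()
g=rect(im,ci,.054,.5,.78,-.24,.13);cv2.imwrite("pics/w6c.png",g)
```

```text
-0.0575 False [-0.0581  0.    ] 0.022308349972644897 [-5.304  2.102  0.098] 41.2083
-0.0565 False [-0.0577  0.0001] 0.02204769379298735 [-11.0393   1.9254   4.4867] 41.4833
-0.0558 False [-0.0574  0.0001] 0.0218922328235646 [-16.3442   1.2742   8.1309] 41.7333
[-17.0995   1.4366   8.2928]
yellow [-6.6246 -0.3483] 51.114078521728516 51.85427474975586
green [  -6.7047 -107.5768] 53.62494659423828 54.29301834106445
blue [  -6.7072 -215.3282] 52.17750930786133 53.770240783691406
yellow [-6.5292 -0.3629] 50.716190338134766 51.976558685302734
green [  -6.6571 -107.3574] 53.30857467651367 54.29753494262695
blue [  -6.7039 -215.3153] 52.632225036621094 53.417598724365234
t 46.4333
yellow [-6.6404 -0.3285] 50.94972610473633 51.890296936035156
green [  -6.9288 -107.5446] 53.053462982177734 53.886512756347656
blue [  -6.6504 -215.3487] 52.4130744934082 53.73527908325195
```

View pics/w6c.png

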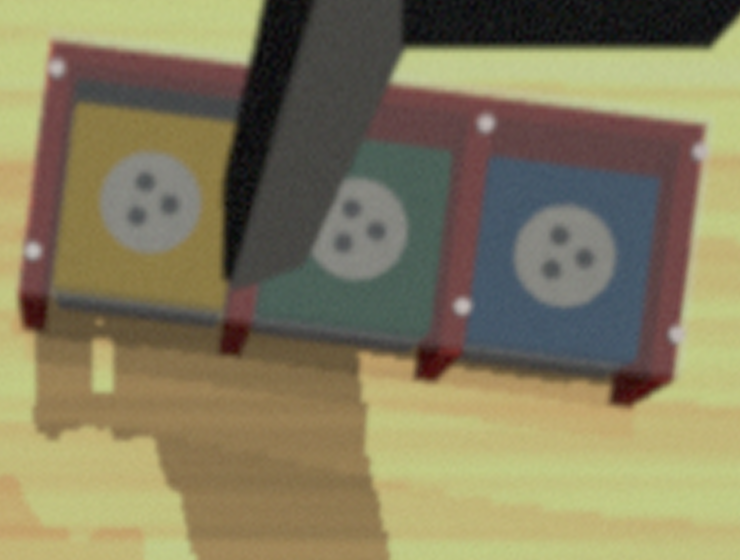

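The view shows all three tins recessed in line: labels at (150,202), (353,229) and (565,257), and front edges collinear just behind the front face. The robot is clear of everything, so I'm handing in.

```bash
python3 -c "
from rig import robot
print(robot.sign_off())"
```

```text
the job is handed in; nothing more can be done
None
```

The yellow tin is home against the stop, level with the two parked tins to within 0.3 mm after a press of about 19 N; the parked tins, glue and tape were never touched, and the job was handed in at about 46 s.

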